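# Close the contact printing frame over a wafer

### The arm

A 7-joint arm with a two-finger parallel gripper is mounted at the origin on a cart in front of the work surface, level with it; the furniture and walls round the work are solid. World frame = base frame: x ahead of the robot, y to its left, z up, the work surface at z = 0. Lengths are in m, angles in rad, forces in N, time in s.
With the tool pointing down it reaches from about 0.4 to 0.9 m from the base axis. Payload 5.5 kg.
Tool frame: the origin (TCP) lies at the very end of the fingers, on their centre line; the grasp point (between the pads) lies 19 mm behind it (manip.grasp_offset is the distance from the TCP to the grasp point, in m); z points along the fingers, y is the line along which they close (so a half turn about z gives the same grasp; the last joint's range is limited). The gripper opens to 92 mm and grips with 3 to 60 N. Pads are 19 mm wide; open, the fingers measure 130 mm over their backs; the gripper's body (75 mm by 190 mm) begins 47 mm behind the grasp point.
Start: joints at [1.421, 0.501, -0.427, 1.55, 0.221, 1.138, -0.21], TCP at [0.261, -0.595, 0.227] pointing down, gripper open.
Joint ranges: [-2.88, 2.88], [-0.31, 2.03], [-1.54, 1.56], [0.2, 2.42], [-1.41, 4.55], [0.19, 2.02], [-2.57, 2.57]. Speed limits (rad/s): [2.57, 2.57, 3.14, 3.14, 3.14, 3.14, 3.14].

### API

Orientations are given as a rotation vector (axis times angle).
In Python, from plant import state, optics, order, manip gives the robot as it stands.
- The arm moves only by the shell command python3 -m pendant 'ROWS'. ROWS is JSON, a list of rows, each a list of 3 entries, a list of its own where there are three numbers: the turn, a rotation vector about the world's x, y, z in degrees, then the shift along the world's x, y, z in m, then the closure, from 0 (fully open) to 1 (shut). A call has exactly 5 rows; each row shifts and turns the commanded pose from where the row before left it; what a row does not reach is not made up. A row lasts 1/12 s, in which the tool goes at most 41.7 mm and 7.16 degrees, less where a joint would pass 70% of its speed; a pose out of reach is approached as far as the arm can. A call with a gripper value outside its range is refused whole. The fingers move at their own pace and stop on an object; the grip force is fixed at half the most. Time passes only in rows, so rows that do not move let the fingers close, or fill a call up. It gives the time, the measured TCP pose, the force, the opening and the grip force at its end, in the units of the state.
- state(): the state, without advancing time (a new reading comes with each control period).
- optics.snapshot(name): name is "side" or "top"; returns (picture, depth): 420x560x3 uint8, red, green, blue; 420x560 float32, m along the optical axis (not along the pixel's ray), 0 where there is no reading.
- optics.calibration(name): a dict with "vertical_fov" (degrees; the focal length in pixels is half the picture's height over the tangent of half this angle, whatever the lens; pixels are square), "cx", "cy" (the principal point, pixels), "cam_to_world" (4x4, takes a point from camera to world coordinates). Camera axes: x right, y down, z forward; pixel columns grow to the right and rows downward; lengths in m; the calibration is good to about 2 mm. A picture is of the moment at which its call begins. calibration takes no time and is no camera call.
- order.finish_job(): hands the job in; it is judged then, once.
The state is a dict: "time_s": time; "joint_pos": joint angles; "qvel": joint speeds; "joint_efforts": joint torques, N m; "tcp_pos": TCP position; "tool_rot": TCP orientation; "contact_force": force on the tool from outside, world axes, zero at the start; "wrist_torque": the same for the moment, N m; "gripper_width": finger opening in m; "grip_force": force on a finger pad.
Only numpy, scipy, OpenCV 4.12 (cv2) and the standard library are available. Lean on these libraries where they do the work, as an engineer would, in place of code of your own. Each camera call takes 0.05 s, during which the arm holds its last target. There are 200 camera calls.

### The job

Get the contact printing frame ready for an exposure: with your fingertips push the standing mask cover over from behind and lay it down over the wafer, gently and fully home, touching only its metal border and never the mask glass. Then push the two red-knobbed catches all the way round over its front edge. Take hold of nothing, push lightly, and leave the wafer and everything else on the table where it is.

Things in the scene. Friction and masses are not known exactly. Their poses are not given: they have to be found in the camera images.
- printer_base: contact printing frame: aluminium base plate 186 x 140 mm (its x, y), top face 20 mm above the table, fixed to the table, with a black wafer chuck in its middle and four white rubber pads on which the closed cover rests. Origin: centre of the underside, on the table. Its x axis points from the catches (near the robot) to the hinge (far from the robot), y to the left, z up.
- cover (a joint): angle of the mask cover, rad: 0 = lying flat, fully home on the base; 1.57 = upright; more = leaning back, away from the catches (stop 2.0). A dark metal frame 132 mm wide, 9 mm thick, ending 152 mm from its hinge axis; closed, it lies towards the catches, top face 37.5 mm above the table. Friction hinge (0.22 N m): it stays where it is left; 2 to 3 N at the free end moves it.
- hinge_mid (a point): middle of the cover's hinge axis, 80 mm along the base's x axis from its origin and 33 mm above the table; the hinge axis is parallel to the base's y axis and lies in the middle of the cover's thickness
- cover_lip (a point): middle of the cover's free-end border (30 mm wide, 122 to 152 mm from the hinge axis; side borders 22 mm), 137 mm from the axis, on the outer face: on top when closed, at the back, away from the robot, when standing. Its z axis is the outward normal of that face; its x axis points along the cover to the hinge.
- mask_glass (a point): the glass mask in the cover, 96 x 96 x 2.5 mm, brownish with a dark pattern, set 6 mm below the cover's outer face; this point is the centre of its outer face, 77 mm from the hinge axis. Must not be touched.
- catch_left (a joint): angle of the left catch, rad: 0 = pointing out to the left (base +y), 1.57 = along base +x, over the closed cover's free-end border, at its stop. A flat steel arm 14 mm wide, 39 to 45 mm above the table, turning about an upright axis at (-83, +52) mm in the base's frame; from above it closes clockwise. Light friction (about 1 N at the knob); it stays where it is left.
- left_knob (a point): top centre of the red knob of the left catch: upright, 12 mm in diameter, 34 mm from the catch's axis, from 45 to 65 mm above the table
- catch_right (a joint): angle of the right catch, the mirror image of the left: 0 = pointing straight out to the right (base -y), 1.57 = along the base's +x axis over the closed cover, at its stop. Axis at (-83, -52) mm in the base's frame; seen from above it closes counter-clockwise.
- right_knob (a point): top centre of the red knob of the right catch, sizes as on the left
- wafer: violet-grey wafer, 76 mm in diameter, 2 mm thick, lying loose on the chuck between three small pins, its top 26.5 mm above the table; origin at the centre of its underside. Clear of the closed glass by 2 mm.
- wafer_box: bystander: the closed flat black wafer box, 109x104x16 mm, loose on the table; origin at the centre of its underside
- wipes_pack: bystander: the grey wipes pack, 88x60x24 mm, loose on the table; origin at the centre of its underside
- resist_bottle: bystander: the amber bottle, 42x42x85 mm, loose on the table; origin at the centre of its underside
- ipa_bottle: bystander: the white bottle, 36x36x75 mm, loose on the table; origin at the centre of its underside
- loupe: bystander: the black loupe, 36x36x30 mm, loose on the table; origin at the centre of its underside
- lens_cap: bystander: the black lens cap, 33x33x11 mm, loose on the table; origin at the centre of its underside
- tape_roll: bystander: the blue tape roll, 72x72x19 mm, loose on the table; origin at the centre of its underside
- filter_ring: bystander: the yellow filter, 42x42x6 mm, loose on the table; origin at the centre of its underside

How it is judged:
On the way, in this order (a step that is already met when the one before it is completed fails the run):
1. the mask cover lies flat, fully home on the base (value of joint cover below 0.05 rad), for 0.2 s.
2. both catches are swung over its front edge (value of joint cover below 0.05 rad and value of joint each of catch_left, catch_right above 1.4 rad), for 0.2 s.
At the end, for the whole second after the job is handed in: The cover is within 0.05 rad of flat, both catches are turned past 1.4 rad (80 degrees) over it, the wafer lies flat within 6 mm of where it was, and no bystander is more than 20 mm from where it stood (all of step 2 and distance of wafer from where it was at the start of the episode below 0.006 m and angle between wafer's own z axis and vertical below 0.05 rad and linear speed of wafer below 0.02 m/s and distance of each of wafer_box, wipes_pack, resist_bottle, ipa_bottle, loupe, lens_cap, tape_roll, filter_ring from where it was at the start of the episode below 0.02 m); the robot touches nothing.
It fails at once if the cover comes down too fast (over 2 rad/s in the last 0.6 rad) (value of joint cover below 0.6 rad and velocity of joint cover below -2 rad/s).
It fails at once if a catch is swung in while the cover is still up, where it would be in its way (value of joint cover above 0.12 rad and value of joint any of catch_left, catch_right above 0.75 rad).
It fails at once if the cover or a catch is gripped, or pushed with more than 30 N (contact force between any of cover, catch_left, catch_right and the fingers above 30 N).
It fails at once if the robot touches the mask glass or the wafer, or the wafer is lifted or shifted by more than 6 mm (distance of wafer from where it was at the start of the episode above 0.006 m or contact force between any of cover_c6, wafer and the fingers above 0.3 N or contact force between any of cover_c6, wafer and the arm above 0.3 N).
It fails at once if a bystander is lifted or moved by more than 20 mm (distance of any of wafer_box, wipes_pack, resist_bottle, ipa_bottle, loupe, lens_cap, tape_roll, filter_ring from where it was at the start of the episode above 0.02 m).
It also fails if it takes over 64 s, if anything falls off the work surface, if the arm or the gripper's body presses on something with over 40 N, if the wrist force passes 120 N, or if a joint passes its speed limit or range.

## Working session

There is one attempt and no reset: what is moved stays moved. The work goes in short steps, Python scripts to look and compute and a shell command to move; the robot and the scene stay as the last step left them, time stands still between calls to the robot, and variables do not carry over. Pictures are saved under pics/ and viewed, at most 10 in all, crops included, and the job is handed in when it is done.

```bash
mkdir -p pics; ls
python3 - <<'E'
from plant import state, optics
import cv2
for n in("top","side"):
    p,d=optics.snapshot(n); cv2.imwrite(f"pics/{n}0.png",p[:,:,::-1]); import numpy as np; np.save(f"{n}_d.npy",d)
    c=optics.calibration(n); print(n,c)
s=state(); print(s["time_s"],s["tcp_pos"],s["tool_rot"],s["gripper_width"])
E
```

```text
pics
top {'vertical_fov': 55.91236027060891, 'cx': 278.22156283486896, 'cy': 214.0166117418064, 'cam_to_world': array([[-0.00790195, -0.98302687,  0.18329137,  0.34994641],
       [-0.99996268,  0.00712771, -0.00488253, -0.0879895 ],
       [ 0.00349321, -0.18332311, -0.98304651,  1.23130937],
       [ 0.        ,  0.        ,  0.        ,  1.        ]])}
side {'vertical_fov': 44.03877990354721, 'cx': 283.9442559880138, 'cy': 203.7366455345688, 'cam_to_world': array([[-0.98268071,  0.15683187, -0.09870352,  0.72304581],
       [ 0.185272  ,  0.84184821, -0.50691801,  0.66379086],
       [ 0.00359248, -0.51642555, -0.85632455,  1.36710023],
       [ 0.        ,  0.        ,  0.        ,  1.        ]])}
0.1 [ 0.26046007 -0.59485835  0.22577944] [-3.07321617e+00 -6.43510922e-01  4.91979099e-04] 0.09175590931883106
```

View pics/top0.png

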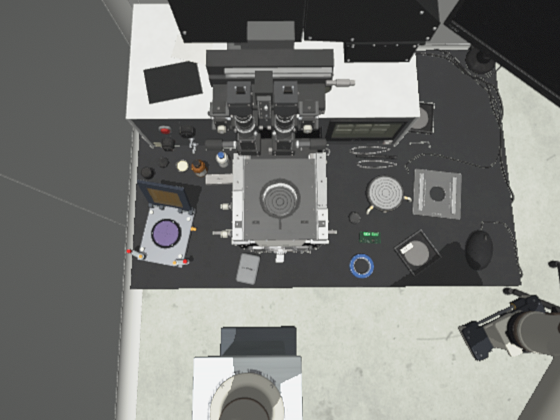

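View pics/side0.png

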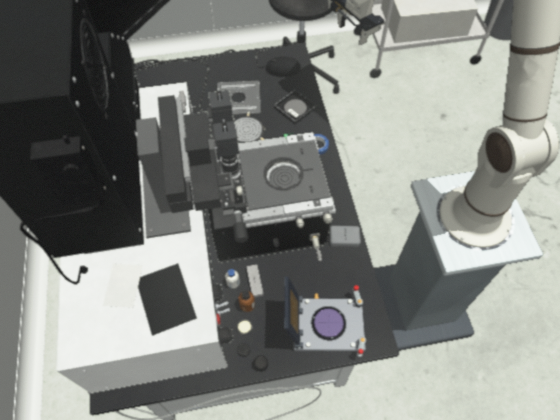

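```bash
cat > h.py <<'E'
import numpy as np, cv2
from plant import optics, state
def cal(n):
    c=optics.calibration(n); return 210/np.tan(np.radians(c["vertical_fov"]/2)),c["cx"],c["cy"],np.array(c["cam_to_world"])
def cloud(n,d):
    f,cx,cy,T=cal(n); v,u=np.mgrid[:420,:560]
    P=np.stack([(u-cx)/f*d,(v-cy)/f*d,d],-1); return P@T[:3,:3].T+T[:3,3]
def ray(n,u,v,z):
    f,cx,cy,T=cal(n); r=T[:3,:3]@np.array([(u-cx)/f,(v-cy)/f,1]); o=T[:3,3]; return o+r*(z-o[2])/r[2]
def blobs(m,mn=4):
    k,_,s,c=cv2.connectedComponentsWithStats(m.astype(np.uint8)); return [(s[i,4],c[i]) for i in range(1,k) if s[i,4]>=mn]
E
python3 - <<'E'
from h import *
ims={}
for n in("top","side"):
    p=cv2.imread(f"pics/{n}0.png"); d=np.load(f"{n}_d.npy"); W=cloud(n,d)
    hsv=cv2.cvtColor(p,cv2.COLOR_BGR2HSV); H,S,V=[hsv[...,i].astype(int) for i in range(3)]
    roi=np.zeros(H.shape,bool)
    if n=="top": roi[120:290,120:245]=1
    else: roi[250:390,205:400]=1
    print(n)
    for a,c in blobs(roi&((H<8)|(H>172))&(S>130)&(V>80)): print(" red",a,c.round(1),ray(n,*c,.058).round(4), W[int(c[1]),int(c[0])].round(3))
    for a,c in blobs(roi&(H>115)&(H<150)&(S>50)&(V>50),60): print(" wafer",a,c.round(1),ray(n,*c,.0265).round(4))
    m=roi&(abs(W[...,2]-.02)<.012)&(V>110)&(S<60)
    m=cv2.morphologyEx(m.astype(np.uint8),cv2.MORPH_OPEN,np.ones((3,3)))
    cs,_=cv2.findContours(m,cv2.RETR_EXTERNAL,cv2.CHAIN_APPROX_NONE); cc=max(cs,key=cv2.contourArea)
    r=cv2.minAreaRect(cc); print(" plate",r,[ray(n,*q,.02).round(4)[:2] for q in cv2.boxPoints(r)])
    q=roi&(W[...,2]>.06)&(W[...,2]<.25)
    for a,c in blobs(q,8): print(" high",a,c.round(0),W[int(c[1]),int(c[0])].round(3))
    np.save(n+"_W.npy",W)
a=cv2.resize(cv2.imread("pics/top0.png")[120:280,120:250],None,fx=3.6,fy=3.6,interpolation=2)
b=cv2.resize(cv2.imread("pics/side0.png")[255:375,205:385],None,fx=1.8*1.0,fy=1.8,interpolation=2)
o=np.zeros((576,800,3),np.uint8); o[:a.shape[0],:a.shape[1]]=a[:576]; o[:b.shape[0],470:470+b.shape[1]]=b[:,:330]; cv2.imwrite("pics/z0.png",o)
E
```

```text
top
 red 36 [164.8 130.9] [0.8366 0.2597 0.058 ] [0.795 0.231 0.164]
 red 12 [128.5 251. ] [0.4605 0.3504 0.058 ] [0.46  0.349 0.066]
 red 14 [184.5 260.7] [0.4306 0.1837 0.058 ] [0.432 0.183 0.066]
 wafer 527 [165.4 232.9] [0.5183 0.2525 0.0265]
 plate ((165.83145141601562, 235.73031616210938), (44.67209243774414, 57.71394348144531), 12.994616508483887) [array([0.4401, 0.3355]), array([0.615, 0.305]), array([0.5821, 0.1679]), array([0.4087, 0.2019])]
 high 1907 [178. 131.] [0.803 0.197 0.138]
 high 1272 [237. 204.] [0.564 0.015 0.243]
 high 39 [221. 156.] [0.75  0.083 0.076]
 high 102 [197. 165.] [0.714 0.149 0.089]
 high 955 [164. 194.] [0.613 0.229 0.14 ]
 high 16 [129. 251.] [0.46  0.349 0.066]
 high 15 [185. 262.] [0.429 0.183 0.069]
side
 red 22 [355.9 287.1] [0.4306 0.1811 0.058 ] [0.434 0.183 0.065]
 red 12 [218.2 318.3] [0.8045 0.1991 0.058 ] [0.798 0.235 0.16 ]
 red 13 [360.5 350.8] [0.463  0.3488 0.058 ] [0.464 0.348 0.062]
 wafer 654 [328.3 322.3] [0.5209 0.2525 0.0265]
 plate ((331.0, 324.5), (51.0, 64.0), 90.0) [array([0.5836, 0.1721]), array([0.4119, 0.2042]), array([0.4484, 0.3388]), array([0.6114, 0.3082])]
 high 1600 [213. 319.] [0.805 0.262 0.236]
 high 106 [228. 252.] [0.756 0.018 0.072]
 high 36 [318. 255.] [0.514 0.079 0.086]
 high 48 [230. 272.] [0.757 0.082 0.072]
 high 762 [290. 310.] [0.624 0.24  0.147]
 high 15 [356. 287.] [0.434 0.183 0.065]
 high 114 [245. 296.] [0.727 0.158 0.082]
 high 19 [360. 350.] [0.467 0.347 0.062]
```

View pics/z0.png

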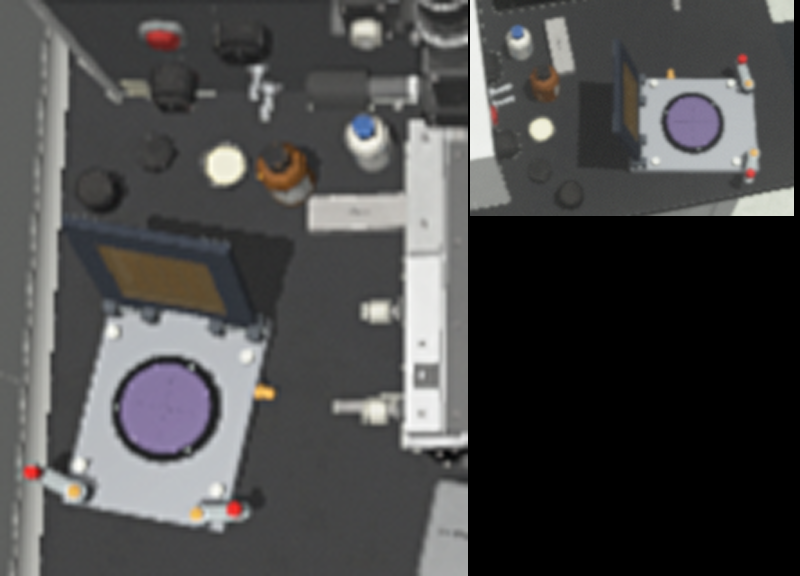

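Run:
```python
from h import *
ax=[]
for n in("top","side"):
    p=cv2.imread(f"pics/{n}0.png"); hsv=cv2.cvtColor(p,cv2.COLOR_BGR2HSV); H,S,V=[hsv[...,i].astype(int) for i in range(3)]
    W=np.load(n+"_W.npy"); roi=np.zeros(H.shape,bool)
    if n=="top": roi[205:285,120:205]=1
    else: roi[280:360,310:380]=1
    for a,c in blobs(roi&(H>8)&(H<30)&(S>90)&(V>120),2): print(n,"yellow",a,c.round(1),ray(n,*c,.046).round(4))
    k,l,s,c=cv2.connectedComponentsWithStats(((W[...,2]>.045)&(W[...,2]<.3)&(np.hypot(W[...,0]-.62,W[...,1]-.24)<.13)).astype(np.uint8))
    i=1+np.argmax(s[1:,4]); m=cv2.erode((l==i).astype(np.uint8),np.ones((3,3)))>0; Q=W[m]
    c0=Q.mean(0); 
    for _ in range(4):
        u,sv,vt=np.linalg.svd(Q-c0,full_matrices=False); nn=vt[2]; r=(Q-c0)@nn; k=abs(r)<.006; Q=Q[k]; c0=Q.mean(0)
    nn*=np.sign(nn[0]); print(n,"cover n",len(Q),nn.round(4),c0.round(4),"yaw",np.degrees(np.arctan2(nn[1],nn[0])),"tilt deg",np.degrees(np.arccos(-nn[2])), "zmax",W[l==i][:,2].max())
    M=W[l==i]; e=M[M[:,2]>M[:,2].max()-.008]; print(e[[e[:,1].argmin(),e[:,1].argmax()]].round(4))
p=cv2.imread("pics/top0.png")
T=np.load("top_W.npy"); S_=np.load("side_W.npy")
# obstacles in neighbourhood, height map of union
g={}
Q=np.vstack([T.reshape(-1,3),S_.reshape(-1,3)]); Q=Q[(Q[:,2]>.004)]
for x in np.arange(.36,.86,.02):
    row=[]
    for y in np.arange(.42,.02,-.02):
        k=(abs(Q[:,0]-x)<.01)&(abs(Q[:,1]-y)<.01); row.append("%3d"%(1000*Q[k,2].max()) if k.any() else "  .")
    print("%.2f"%x," ".join(row))
```

```text
top yellow 19 [192.9 228.6] [0.528  0.1645 0.046 ]
top yellow 9 [140. 256.] [0.4465 0.3196 0.046 ]
top yellow 8 [174.1 262.1] [0.4275 0.2172 0.046 ]
top cover n 834 [ 0.9557 -0.1819 -0.2315] [0.6122 0.2299 0.1295] yaw -10.778289062571192 tilt deg 76.61328731453993 zmax 0.19087989527438065
[[0.6136 0.1654 0.1837]
 [0.6344 0.2919 0.1829]]
side yellow 19 [316.2 295.4] [0.539  0.1802 0.046 ]
side yellow 6 [359.2 300.8] [0.4293 0.2162 0.046 ]
side yellow 7 [362.  339.3] [0.449 0.318 0.046]
side cover n 638 [ 0.9532 -0.1823 -0.2413] [0.6206 0.2393 0.1332] yaw -10.8264702548886 tilt deg 76.03624783479916 zmax 0.18560003534318836
[[0.6198 0.1664 0.1803]
 [0.6418 0.2944 0.178 ]]
0.36   .   .   .   4   5   7   7   5   6   6   5   6   5   5   6   6   7   6   8   5
0.38   .   .   .   4   9   7   5   6   6   7   6   6   7   4   5   6   6   7   5  27
0.40   .   .   .   5   7   7   6   6   7   5   7   5  10   7   9   8   6   5   5  22
0.42   .   .   .   6   6   5   8  23  25  24  50  50  73   8   7   6  10   6   6  22
0.44   .   .   .   7  49  51  41  28  24  25  50  49  68   5   6   6   4   5   7 
[... 1003 characters left out ...]
  25  25  24  23  19
0.70   .   .   .   5  32  36  34   7   5   5   6   7   6  74  63  26 277 285 286 424
0.72   .   .   .   7  36  36  37   4   7   8  11  12  62  89  89   8 282 286 440 451
0.74   .   .   .   4  12  30  12  17  18   9  10   9  57  89  84   6  64 266 441 449
0.76   .   .   .   6   6   8  12  15  78  77  10  10   8   6   7   7  71  79 407 409
0.78   .   .   .   6   5   7   6   6  85  88  77 154 181 179 169   6  43  52 407 409
0.80   .   .   .   6  10 240 241 241 240 240 242 241 240 240 240 243 240 239 427 428
0.82   .   .   .   5   6 239 241 241 241 241 240 241 240 241 241 241 240 240 466 465
0.84   .   .   .   7   8 240 240 241 242 242 242 242 241 241 241 240 240 240 466 466
```

```bash
cat > j.py <<'E'
from plant import state
s=state(); print(s["time_s"],s["joint_pos"].round(2) if hasattr(s["joint_pos"],"round") else s["joint_pos"],s["tcp_pos"].round(4),s["tool_rot"].round(3),s["contact_force"].round(2),s["gripper_width"])
E
python3 -m pendant '[[[0,0,7],[0,0.01,0.038],1],[[0,0,7],[0,0.01,0.038],1],[[0,0,7],[0.01,0.01,0.038],1],[[0,0,7],[0.01,0.02,0.033],1],[[0,0,7],[0.01,0.03,0.02],1]]'; python3 j.py
python3 -m pendant '[[[0,0,7],[0.01,0.038,0],1],[[0,0,7],[0.01,0.038,0],1],[[0,0,7],[0.01,0.038,0],1],[[0,0,7],[0.01,0.038,0],1],[[0,0,7],[0.01,0.038,0],1]]'; python3 j.py
```

```text
time_s: 0.52
tcp_pos: [0.2907, -0.5172, 0.3969]
tool_rot: [2.733, 1.541, -0.0]
contact_force: [0.5, -0.4, 1.5]
gripper_width: 0.0632
grip_force: 0.0
0.5167 [ 1.48  0.3  -0.6   1.46  0.17  1.42  0.33] [ 0.2907 -0.5172  0.3969] [ 2.733  1.541 -0.   ] [ 0.54 -0.38  1.51] 0.06321530560090477
time_s: 0.93
tcp_pos: [0.3408, -0.3233, 0.3932]
tool_rot: [-2.142, -2.297, 0.0]
contact_force: [1.3, -0.3, 0.8]
gripper_width: 0.0301
grip_force: 0.0
0.9333 [ 1.46  0.05 -0.78  1.74  0.04  1.37  0.74] [ 0.3408 -0.3233  0.3932] [-2.142 -2.297  0.   ] [ 1.26 -0.27  0.85] 0.03007125102086538
```

```bash
python3 -m pendant '[[[0,0,7],[0.008,0.04,0],1],[[0,0,7],[0.008,0.04,0],1],[[0,0,7],[0.008,0.04,0],1],[[0,0,7],[0.008,0.04,0],1],[[0,0,7],[0.008,0.04,0],1]]'; python3 j.py
python3 -m pendant '[[[0,0,7],[0.004,0.04,0],1],[[0,0,7],[0.004,0.04,0],1],[[0,0,7],[0.004,0.04,0],1],[[0,0,7],[0.004,0.04,0],1],[[0,0,7],[0.004,0.04,0],1]]'; python3 j.py
```

```text
time_s: 1.35
tcp_pos: [0.3805, -0.1233, 0.3934]
tool_rot: [-1.353, -2.835, 0.002]
contact_force: [1.0, -0.1, 0.6]
gripper_width: 0.001
grip_force: 0.0
1.35 [ 1.31 -0.17 -0.92  1.87 -0.13  1.38  1.1 ] [ 0.3805 -0.1233  0.3934] [-1.353e+00 -2.835e+00  2.000e-03] [ 1.02 -0.09  0.62] 0.001019379067468793
time_s: 1.77
tcp_pos: [0.4002, 0.0766, 0.3935]
tool_rot: [0.438, 3.111, -0.003]
contact_force: [1.7, -0.6, -0.9]
gripper_width: 0.0003
grip_force: 0.0
1.7667 [ 1.07 -0.21 -1.13  1.85 -0.19  1.39  1.28] [0.4002 0.0766 0.3935] [ 4.380e-01  3.111e+00 -3.000e-03] [ 1.73 -0.59 -0.95] 0.00028540941833985557
```

```bash
python3 -m pendant '[[[0,0,5.3],[0.015,0.037,0],1],[[0,0,0],[0.015,0.037,0],1],[[0,0,0],[0.02,0.035,0],1],[[0,0,0],[0.03,0.027,0],1],[[0,0,0],[0.037,0.012,0],1]]'; python3 j.py
python3 -m pendant '[[[0,0,0],[0.038,0,-0.01],1],[[0,0,0],[0.038,0,-0.01],1],[[0,0,0],[0.036,0,-0.01],1],[[0,0,0],[0.038,0,-0.01],1],[[0,0,0],[0,0,0],1]]'; python3 j.py
```

```text
time_s: 2.18
tcp_pos: [0.4831, 0.1785, 0.3943]
tool_rot: [-0.284, -3.112, 0.013]
contact_force: [-0.7, -2.7, 2.2]
gripper_width: 0.0009
grip_force: 0.0
2.1833 [ 0.64  0.34 -1.31  1.62  0.33  1.46  0.68] [0.4831 0.1785 0.3943] [-0.284 -3.112  0.013] [-0.73 -2.68  2.18] 0.0009339634953834037
time_s: 2.6
tcp_pos: [0.6392, 0.173, 0.3475]
tool_rot: [-0.298, -3.106, 0.014]
contact_force: [0.1, -3.1, -1.7]
gripper_width: 0.0002
grip_force: 0.0
2.6 [ 0.35  0.65 -1.1   1.32  0.56  1.52  0.68] [0.6392 0.173  0.3475] [-0.298 -3.106  0.014] [ 0.14 -3.07 -1.73] 0.0001867007836573269
```

```bash
python3 -m pendant '[[[0,0,0],[0.008,0.016,-0.01],1],[[0,0,0],[0.009,0.016,-0.01],1],[[0,0,0],[0.009,0.016,-0.01],1],[[0,0,0],[0.003,0.004,-0.02],1],[[0,0,0],[0,0,-0.02],1]]'; python3 j.py
python3 -m pendant '[[[0,0,0],[0,0,0],1],[[0,0,0],[0,0,-0.02],1],[[0,0,0],[0,0,-0.02],1],[[0,0,0],[0,0,-0.02],1],[[0,0,0],[0,0,0],1]]'; python3 j.py
```

```text
time_s: 3.02
tcp_pos: [0.6632, 0.2306, 0.2838]
tool_rot: [-0.286, -3.114, 0.01]
contact_force: [-0.6, -1.1, -1.4]
gripper_width: 0.0002
grip_force: 0.0
3.0167 [ 0.22  0.75 -1.05  1.3   0.63  1.45  0.6 ] [0.6632 0.2306 0.2838] [-0.286 -3.114  0.01 ] [-0.58 -1.07 -1.36] 0.00019361458501454716
time_s: 3.43
tcp_pos: [0.6618, 0.2258, 0.221]
tool_rot: [-0.291, -3.108, 0.019]
contact_force: [-1.2, -1.1, -0.7]
gripper_width: 0.0002
grip_force: 0.0
3.4333 [ 0.22  0.79 -1.02  1.38  0.67  1.36  0.57] [0.6618 0.2258 0.221 ] [-0.291 -3.108  0.019] [-1.21 -1.08 -0.74] 0.00023400635344380106
```

Run:
```python
import numpy as np
c,s_=np.cos(np.radians(-10.7)),np.sin(np.radians(-10.7))
def w(xb,z): return np.array([.5196+c*xb,.2524+s_*xb,z])
pr=None
for th in [1.85,1.8,1.7,1.6,1.5,1.4,1.3,1.2,1.1,1,.9,.8,.7,.6,.5,.4,.3,.2,.1,.05,0]:
    s=.145
    if th>1.57: xb=.080-.152*np.cos(th)+.0045*np.sin(th)+.0095; z=min(.033+s*np.sin(th)+.0045*np.cos(th),.176)
    else: xb=.080-s*np.cos(th)+.0045*np.sin(th)+.0095; z=.033+s*np.sin(th)+.0045*np.cos(th)
    p=w(xb,z); print(th,p.round(4),(p-pr).round(4) if pr is not None else ""); pr=p
```

```text
1.85 [0.653  0.2272 0.1711] 
1.8 [0.6458 0.2286 0.1732] [-0.0072  0.0014  0.002 ]
1.7 [0.6312 0.2313 0.176 ] [-0.0146  0.0028  0.0028]
1.6 [0.6163 0.2341 0.176 ] [-0.0148  0.0028  0.    ]
1.5 [0.6019 0.2369 0.178 ] [-0.0144  0.0027  0.002 ]
1.4 [0.5877 0.2395 0.1767] [-0.0142  0.0027 -0.0013]
1.3 [0.5737 0.2422 0.1739] [-0.014   0.0026 -0.0027]
1.2 [0.56   0.2448 0.1698] [-0.0137  0.0026 -0.0041]
1.1 [0.5469 0.2472 0.1643] [-0.0132  0.0025 -0.0055]
1 [0.5343 0.2496 0.1574] [-0.0126  0.0024 -0.0068]
0.9 [0.5224 0.2519 0.1494] [-0.0118  0.0022 -0.0081]
0.8 [0.5114 0.2539 0.1402] [-0.011   0.0021 -0.0092]
0.7 [0.5014 0.2558 0.1299] [-0.01    0.0019 -0.0103]
0.6 [0.4924 0.2575 0.1186] [-0.009   0.0017 -0.0113]
0.5 [0.4846 0.259  0.1065] [-0.0078  0.0015 -0.0121]
0.4 [0.478  0.2603 0.0936] [-0.0066  0.0012 -0.0129]
0.3 [0.4727 0.2613 0.0801] [-0.0053  0.001  -0.0135]
0.2 [0.4688 0.262  0.0662] [-0.004   0.0007 -0.0139]
0.1 [0.4662 0.2625 0.052 ] [-0.0026  0.0005 -0.0143]
0.05 [0.4655 0.2626 0.0447] [-0.0008  0.0001 -0.0072]
0 [0.4651 0.2627 0.0375] [-0.0004  0.0001 -0.0072]
```

```bash
python3 -m pendant '[[[0,0,0],[0.003,0,-0.01],1],[[0,0,0],[0.003,0,-0.015],1],[[0,0,0],[0,0,-0.015],1],[[0,0,0],[0,0,-0.008],1],[[0,0,0],[0,0,0],1]]'
python3 j.py
python3 - <<'E'
from h import *
o=np.zeros((440,800,3),np.uint8)
p,_=optics.snapshot("top"); o[:400,:400]=cv2.resize(p[120:280,110:270,::-1],(400,400),interpolation=2)
p,_=optics.snapshot("side"); o[:400,400:]=cv2.resize(p[240:380,235:375,::-1],(400,400),interpolation=2)
cv2.imwrite("pics/z1.png",o)
E
```

```text
time_s: 3.85
tcp_pos: [0.6682, 0.227, 0.1738]
tool_rot: [-0.29, -3.11, 0.016]
contact_force: [-0.5, -0.8, -0.5]
gripper_width: 0.0003
grip_force: 0.0
3.85 [ 0.21  0.84 -0.99  1.41  0.71  1.29  0.56] [0.6682 0.227  0.1738] [-0.29  -3.11   0.016] [-0.47 -0.77 -0.53] 0.0003040825023685707
```

View pics/z1.png

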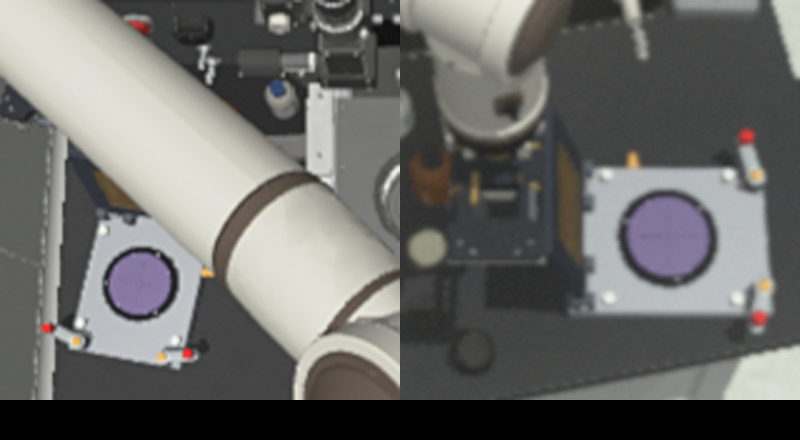

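```bash
python3 -m pendant '[[[0,0,0],[-0.009,0.001,0],1],[[0,0,0],[-0.009,0.001,0],1],[[0,0,0],[-0.009,0.0015,0],1],[[0,0,0],[-0.01,0.002,0.001],1],[[0,0,0],[-0.01,0.002,0.001],1]]'
python3 -m pendant '[[[0,0,0],[-0.01,0.002,0.001],1],[[0,0,0],[-0.01,0.002,0.001],1],[[0,0,0],[-0.01,0.002,0],1],[[0,0,0],[-0.01,0.002,0],1],[[0,0,0],[0,0,0],1]]'
```

```text
time_s: 4.37
tcp_pos: [0.6218, 0.2357, 0.1797]
tool_rot: [-0.291, -3.115, 0.013]
contact_force: [2.1, -1.0, 1.6]
gripper_width: 0.0009
grip_force: 0.9
time_s: 4.78
tcp_pos: [0.5793, 0.2445, 0.1807]
tool_rot: [-0.286, -3.112, 0.014]
contact_force: [0.3, 0.3, -0.3]
gripper_width: 0.0007
grip_force: 0.0
```

```bash
python3 -m pendant '[[[0,0,0],[-0.008,0,-0.006],1],[[0,0,0],[-0.01,0.001,-0.005],1],[[0,0,0],[-0.012,0.001,-0.005],1],[[0,0,0],[-0.012,0.002,-0.007],1],[[0,0,0],[0,0,0],1]]'
python3 - <<'E'
from h import *
o=np.zeros((440,800,3),np.uint8)
p,_=optics.snapshot("top"); o[:400,:400]=cv2.resize(p[120:280,110:270,::-1],(400,400),interpolation=2)
p,_=optics.snapshot("side"); o[:400,400:]=cv2.resize(p[240:380,235:375,::-1],(400,400),interpolation=2)
cv2.imwrite("pics/z2.png",o)
E
```

```text
time_s: 5.2
tcp_pos: [0.5369, 0.2478, 0.1562]
tool_rot: [-0.286, -3.11, 0.015]
contact_force: [0.2, -0.1, -0.5]
gripper_width: 0.0005
grip_force: 0.0
```

View pics/z2.png

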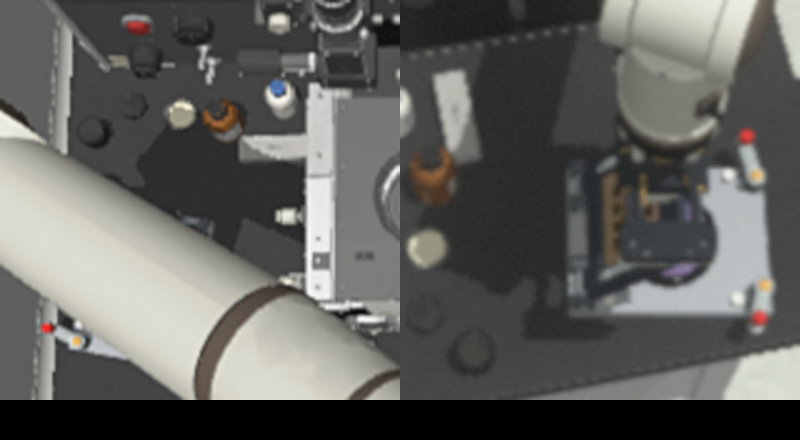

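```bash
python3 -m pendant '[[[0,0,0],[-0.012,0.003,-0.007],1],[[0,0,0],[-0.012,0.002,-0.009],1],[[0,0,0],[-0.011,0.002,-0.01],1],[[0,0,0],[-0.0095,0.002,-0.011],1],[[0,0,0],[0,0,0],1]]'
cat > s.py <<'E'
from plant import state
import numpy as np
a=np.radians(-10.7); p=np.array(state()["tcp_pos"]); d=p[:2]-[.5196,.2524]
xb=d@[np.cos(a),np.sin(a)]; yb=d@[-np.sin(a),np.cos(a)]
r=np.array([.080-(xb-.0095),p[2]-.033]); L=np.hypot(*r); s=np.sqrt(L*L-.0045**2); print("base",xb,yb,"s",s,"th",np.arctan2(r[1],r[0])-np.arctan2(.0045,s))
E
python3 s.py
```

```text
time_s: 5.72
tcp_pos: [0.4939, 0.2561, 0.1192]
tool_rot: [-0.288, -3.111, 0.015]
contact_force: [0.1, -0.3, 0.6]
gripper_width: 0.0002
grip_force: 0.0
base -0.025982828265066905 -0.001126459825877492 s 0.14404485899016908 th 0.6100620725967145
```

```bash
python3 -m pendant '[[[0,0,0],[-0.0055,0.001,-0.0075],1],[[0,0,0],[-0.005,0.001,-0.008],1],[[0,0,0],[-0.004,0.001,-0.008],1],[[0,0,0],[-0.0035,0.001,-0.008],1],[[0,0,0],[-0.003,0.001,-0.0075],1]]'; python3 s.py
python3 -m pendant '[[[0,0,0],[-0.002,0.0005,-0.006],1],[[0,0,0],[-0.002,0.0005,-0.006],1],[[0,0,0],[-0.002,0.0005,-0.006],1],[[0,0,0],[-0.001,0,-0.006],1],[[0,0,0],[0,0,0],1]]'; python3 s.py
```

```text
time_s: 6.13
tcp_pos: [0.4745, 0.2614, 0.0809]
tool_rot: [-0.29, -3.113, 0.013]
contact_force: [-0.5, 0.3, 0.8]
gripper_width: 0.0006
grip_force: 0.1
base -0.045983044089277385 0.0005123789233743556 s 0.14361693296829897 th 0.30823706719793575
time_s: 6.55
tcp_pos: [0.4669, 0.2626, 0.0565]
tool_rot: [-0.29, -3.112, 0.014]
contact_force: [-0.8, -0.5, 0.4]
gripper_width: 0.0004
grip_force: 0.0
base -0.05365047629521205 0.00025171366981378374 s 0.14499716702231347 th 0.13170378889742165
```

```bash
python3 -m pendant '[[[0,0,0],[-0.001,0,-0.004],1],[[0,0,0],[-0.001,0,-0.004],1],[[0,0,0],[0,0,-0.004],1],[[0,0,0],[0,0,-0.004],1],[[0,0,0],[0,0,0],1]]'
python3 -m pendant '[[[0,0,0],[0,0,-0.001],1],[[0,0,0],[0,0,-0.001],1],[[0,0,0],[0,0,-0.001],1],[[0,0,0],[0,0,0],1],[[0,0,0],[0,0,0],1]]'; python3 s.py
```

```text
time_s: 6.97
tcp_pos: [0.4655, 0.2626, 0.0409]
tool_rot: [-0.29, -3.113, 0.014]
contact_force: [-0.5, 0.1, -0.0]
gripper_width: 0.0004
grip_force: 0.0
time_s: 7.38
tcp_pos: [0.4658, 0.263, 0.0388]
tool_rot: [-0.29, -3.114, 0.013]
contact_force: [0.9, -0.9, 0.3]
gripper_width: 0.0007
grip_force: 0.0
base -0.05482659267059117 0.0004403507305366597 s 0.14437131973073114 th 0.0087197760143441
```

```bash
python3 -m pendant '[[[0,0,0],[0,0,-0.001],1],[[0,0,0],[0,0,-0.001],1],[[0,0,0],[0,0,0],1],[[0,0,0],[0,0,0],1],[[0,0,0],[0,0,0],1]]'
python3 -m pendant '[[[0,0,0],[0,0,-0.001],1],[[0,0,0],[0,0,0],1],[[0,0,0],[0,0,0],1],[[0,0,0],[0,0,0],1],[[0,0,0],[0,0,0],1]]'
```

```text
time_s: 7.8
tcp_pos: [0.466, 0.2631, 0.0378]
tool_rot: [-0.29, -3.114, 0.014]
contact_force: [-2.8, -0.7, 9.8]
gripper_width: 0.0005
grip_force: 4.9
time_s: 8.22
tcp_pos: [0.466, 0.2632, 0.0376]
tool_rot: [-0.29, -3.115, 0.015]
contact_force: [-4.5, -4.3, 17.9]
gripper_width: 0.0005
grip_force: 9.3
```

```bash
python3 -m pendant '[[[0,0,0],[0,0,0.002],1],[[0,0,0],[0,0,0.01],1],[[0,0,0],[0,0,0.02],1],[[0,0,0],[-0.01,0,0.03],1],[[0,0,0],[-0.03,0.01,0.01],1]]'
python3 - <<'E'
from h import *
Q=np.vstack([np.load(n+"_W.npy").reshape(-1,3) for n in("top","side")])
for x in np.arange(.3,.75,.05): print("%.2f"%x,[ "%.2f"%Q[k,2].max() if (k:=(abs(Q[:,0]-x)<.025)&(abs(Q[:,1]-y)<.02)).any() else "." for y in np.arange(.34,.64,.04)])
_,d=optics.snapshot("side"); p,_=optics.snapshot("side"); W=cloud("side",d)
a=np.radians(-10.7); D=W[...,:2]-[.5196,.2524]; xb=D@[np.cos(a),np.sin(a)]; yb=D@[-np.sin(a),np.cos(a)]
for lo in (-.07,-.06,.06): 
    for ys in (-.055,.0,.055):
        k=(abs(xb-lo-.005)<.006)&(abs(yb-ys)<.008); print(lo,ys,k.sum(),np.median(W[k,2]) if k.any() else None)
cv2.imwrite("pics/z3.png",cv2.resize(p[240:380,235:395,::-1],(640,560),interpolation=2))
E
```

```text
time_s: 8.63
tcp_pos: [0.4309, 0.2726, 0.1108]
tool_rot: [-0.301, -3.117, 0.009]
contact_force: [1.0, 1.4, 1.3]
gripper_width: -0.0002
grip_force: 0.0
0.30 ['-0.79', '-0.78', '-0.79', '-0.79', '-0.78', '-0.79', '-0.79', '-0.77']
0.35 ['0.01', '0.00', '-0.78', '-0.79', '-0.79', '-0.78', '-0.79', '-0.77']
0.40 ['0.01', '0.00', '.', '.', '.', '.', '.', '.']
0.45 ['0.07', '0.00', '.', '.', '.', '.', '.', '.']
0.50 ['0.03', '0.00', '.', '.', '.', '.', '.', '.']
0.55 ['0.02', '0.00', '.', '.', '.', '.', '.', '.']
0.60 ['0.01', '0.00', '.', '.', '.', '.', '.', '.']
0.65 ['0.01', '0.00', '.', '.', '.', '.', '.', '.']
0.70 ['0.04', '0.01', '.', '.', '.', '.', '.', '.']
-0.07 -0.055 106 0.5457643556662652
-0.07 0.0 161 0.03983688596095325
-0.07 0.055 82 0.039926557850116784
-0.06 -0.055 103 0.504050275287931
-0.06 0.0 195 0.19554213702127532
-0.06 0.055 55 0.03758440239066818
0.06 -0.055 25 0.03615524608787268
0.06 0.0 31 0.03418728195421572
0.06 0.055 49 0.034313206922717665
```

View pics/z3.png

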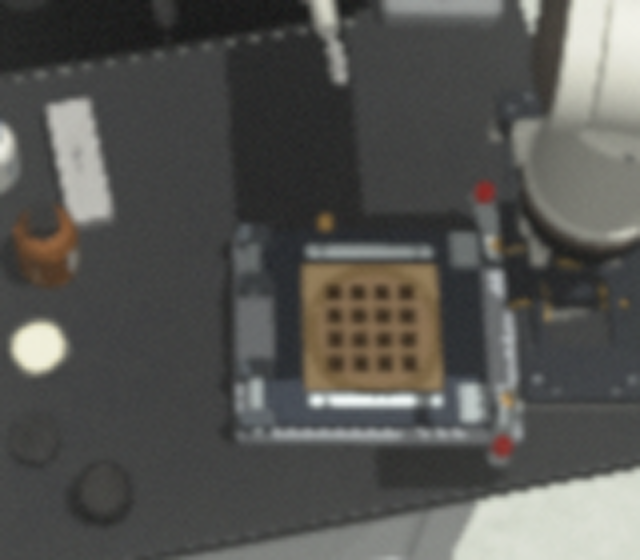

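Run:
```python
from h import *
W=np.load("top_W.npy")
for v in (180,230,260,285): print(v,[W[v,u].round(2).tolist() for u in (20,60,100,115,122,126,130,134)])
W=np.load("side_W.npy")
for v in (355,370,385,400): print(v,[W[v,u].round(2).tolist() for u in (250,300,340,380)])
```

```text
180 [[0.67, 0.66, 0.11], [0.72, 0.66, -0.1], [0.81, 0.66, -0.41], [0.85, 0.66, -0.55], [0.87, 0.66, -0.64], [0.89, 0.66, -0.69], [0.9, 0.66, -0.74], [0.91, 0.65, -0.76]]
230 [[0.52, 0.66, 0.08], [0.55, 0.66, -0.13], [0.6, 0.66, -0.44], [0.62, 0.66, -0.59], [0.63, 0.66, -0.68], [0.64, 0.66, -0.73], [0.64, 0.66, -0.76], [0.53, 0.36, 0.0]]
260 [[0.44, 0.66, 0.07], [0.45, 0.66, -0.14], [0.47, 0.66, -0.45], [0.48, 0.66, -0.61], [0.49, 0.66, -0.7], [0.49, 0.66, -0.74], [0.49, 0.65, -0.77], [0.44, 0.35, 0.0]]
285 [[0.36, 0.66, 0.06], [0.37, 0.66, -0.16], [0.37, 0.66, -0.48], [0.37, 0.66, -0.63], [0.37, 0.66, -0.71], [0.37, 0.66, -0.75], [0.37, 0.64, -0.77], [0.36, 0.35, -0.0]]
355 [[0.74, 0.29, -0.01], [0.61, 0.32, 0.0], [0.51, 0.34, 0.0], [0.4, 0.35, -0.0]]
370 [[0.74, 0.33, -0.0], [0.62, 0.35, 0.0], [0.44, 0.27, -0.5], [0.23, 0.23, -0.8]]
385 [[0.76, 0.26, -0.47], [0.58, 0.26, -0.63], [0.42, 0.27, -0.76], [0.25, 0.29, -0.8]]
400 [[0.77, 0.25, -0.81], [0.58, 0.29, -0.8], [0.42, 0.32, -0.8], [0.27, 0.34, -0.8]]
```

```bash
python3 -m pendant '[[[0,0,0],[0,0.03,0],1],[[0,0,0],[0,0.03,0],1],[[0,0,0],[0.001,0.026,0],1],[[0,0,0],[0,0,-0.01],1],[[0,0,0],[0,0,-0.01],1]]'
python3 -m pendant '[[[0,0,0],[0,0,-0.015],1],[[0,0,0],[0,0,-0.015],1],[[0,0,0],[0,0,-0.008],1],[[0,0,0],[0,0,0],1],[[0,0,0],[0,0,0],1]]'; python3 s.py
```

```text
time_s: 9.15
tcp_pos: [0.4265, 0.3611, 0.0879]
tool_rot: [-0.286, -3.114, 0.01]
contact_force: [-1.0, -0.4, 0.0]
gripper_width: 0.0006
grip_force: 0.0
time_s: 9.57
tcp_pos: [0.4264, 0.358, 0.0488]
tool_rot: [-0.291, -3.112, 0.015]
contact_force: [-0.0, 0.9, 1.1]
gripper_width: 0.0004
grip_force: 0.0
base -0.11114425001315516 0.08646053489336013 s 0.20121683312391972 th 0.0563350000685357
```

```bash
python3 -m pendant '[[[0,0,0],[0.008,-0.002,0.003],1],[[0,0,0],[0.009,-0.002,0],1],[[0,0,0],[0.009,-0.002,0],1],[[0,0,0],[0.01,-0.002,0],1],[[0,0,0],[0,0,0],1]]'; python3 s.py
python3 -m pendant '[[[0,0,0],[-0.01,0.002,0],1],[[0,0,0],[0.002,0.013,0],1],[[0,0,0],[0.003,0.014,0],1],[[0,0,0],[0,0,0],1],[[0,0,0],[0,0,0],1]]'; python3 s.py
python3 - <<'E'
from h import *
for n in ("side","top"):
    p,_=optics.snapshot(n); hsv=cv2.cvtColor(p,cv2.COLOR_RGB2HSV); H,S,V=[hsv[...,i].astype(int) for i in range(3)]
    roi=np.zeros(H.shape,bool)
    if n=="top": roi[200:290,120:205]=1
    else: roi[270:365,300:390]=1
    for a,c in blobs(roi&((H<8)|(H>172))&(S>130)&(V>80)):
        w=ray(n,*c,.058); d=w[:2]-[.5196,.2524]; t=np.radians(-10.7); print(n,a,"base",d@[np.cos(t),np.sin(t)],d@[-np.sin(t),np.cos(t)])
E
```

```text
time_s: 9.98
tcp_pos: [0.4655, 0.3494, 0.0526]
tool_rot: [-0.296, -3.114, 0.014]
contact_force: [-0.6, -0.5, 0.5]
gripper_width: 0.0005
grip_force: 0.1
base -0.07118818670105924 0.08526437233071993 s 0.16181396003134257 th 0.0934408780870464
time_s: 10.4
tcp_pos: [0.457, 0.382, 0.0532]
tool_rot: [-0.286, -3.114, 0.011]
contact_force: [0.2, 0.0, -0.8]
gripper_width: 0.0006
grip_force: 0.0
base -0.08558347090471642 0.11573764050134279 s 0.17618317795540586 th 0.08912021238231815
side 22 base -0.07423719277705274 -0.08655682659151069
side 10 base -0.052639702729041456 0.07076111888820653
```

```bash
python3 -m pendant '[[[0,0,0],[0.011,-0.002,0],1],[[0,0,0],[0.011,-0.002,0],1],[[0,0,0],[0.0105,-0.002,0],1],[[0,0,0],[0,0,0],1],[[0,0,0],[-0.001,-0.006,0],1]]'; python3 s.py
python3 -m pendant '[[[0,0,0],[-0.0015,-0.008,0],1],[[0,0,0],[-0.0015,-0.008,0],1],[[0,0,0],[-0.0015,-0.008,0],1],[[0,0,0],[-0.001,-0.006,0],1],[[0,0,0],[0,0,0],1]]'; python3 s.py
```

```text
time_s: 10.92
tcp_pos: [0.4906, 0.3682, 0.0528]
tool_rot: [-0.294, -3.113, 0.011]
contact_force: [-0.7, 0.2, 0.4]
gripper_width: 0.0006
grip_force: 0.0
base -0.05002973249467332 0.10843719761413302 s 0.14085025587403027 th 0.1087523157804986
time_s: 11.33
tcp_pos: [0.4845, 0.3362, 0.0531]
tool_rot: [-0.292, -3.115, 0.014]
contact_force: [0.9, -0.6, -0.1]
gripper_width: 0.0005
grip_force: 0.5
base -0.050085192258699354 0.07586321879459668 s 0.1409564691616723 th 0.11126515420982241
```

Push a little more until the stop is felt.

```bash
python3 -m pendant '[[[0,0,0],[0,-0.001,0],1],[[0,0,0],[0,-0.001,0],1],[[0,0,0],[0,-0.001,0],1],[[0,0,0],[0,0,0],1],[[0,0,0],[0,0,0],1]]'; python3 s.py
cat > k.py <<'E'
from h import *
for n in ("side","top"):
    p,_=optics.snapshot(n); hsv=cv2.cvtColor(p,cv2.COLOR_RGB2HSV); H,S,V=[hsv[...,i].astype(int) for i in range(3)]
    roi=np.zeros(H.shape,bool)
    if n=="top": roi[200:290,120:205]=1
    else: roi[270:365,300:390]=1
    for a,c in blobs(roi&((H<8)|(H>172))&(S>130)&(V>80)):
        w=ray(n,*c,.058); d=w[:2]-[.5196,.2524]; t=np.radians(-10.7); x,y=d@[np.cos(t),np.sin(t)],d@[-np.sin(t),np.cos(t)]; print(n,a,"base",x,y,"phi",np.arctan2(x+.083,abs(y)-.052))
E
python3 k.py
```

```text
time_s: 11.75
tcp_pos: [0.4839, 0.3353, 0.0529]
tool_rot: [-0.29, -3.114, 0.013]
contact_force: [2.8, 0.7, 2.5]
gripper_width: 0.0005
grip_force: 1.2
base -0.050441432465079164 0.07482461172231877 s 0.1412729416927944 th 0.1091802437839409
```

```bash
python3 -m pendant '[[[0,0,0],[0,-0.001,0],1],[[0,0,0],[0,-0.001,0],1],[[0,0,0],[0,0,0],1],[[0,0,0],[0,0,0],1],[[0,0,0],[0,0,0],1]]'; python3 s.py
python3 -m pendant '[[[0,0,0],[0,0.003,0],1],[[0,0,0],[0,0.01,0.003],1],[[0,0,0],[0,0,0.03],1],[[0,0,0],[-0.02,0,0.03],1],[[0,0,0],[-0.03,-0.01,0.02],1]]'; python3 k.py
```

```text
time_s: 12.27
tcp_pos: [0.4838, 0.333, 0.0527]
tool_rot: [-0.29, -3.113, 0.013]
contact_force: [1.9, 1.0, 2.6]
gripper_width: 0.0002
grip_force: 1.3
base -0.05010615486171197 0.0725112766159492 s 0.14092353646366487 th 0.10857137664642422
time_s: 12.68
tcp_pos: [0.4346, 0.3392, 0.1378]
tool_rot: [-0.292, -3.113, 0.006]
contact_force: [-0.6, 0.5, 1.2]
gripper_width: 0.0005
grip_force: 0.0
side 22 base -0.07423719277705274 -0.08655682659151069 phi 0.24834215760821857
side 15 base -0.047788620850062795 0.05452010425442825 phi 1.4993474224061762
top 17 base -0.049889524297613945 0.057558769798591244 phi 1.4044619621306498
top 14 base -0.07465877124191435 -0.08405052502924686 phi 0.25460454099019175
```

```bash
python3 -m pendant '[[[0,0,0],[0.02,0.003,0],1],[[0,0,0],[0.02,0.003,-0.01],1],[[0,0,0],[0.012,0.002,-0.025],1],[[0,0,0],[0,0,-0.025],1],[[0,0,0],[0,0,-0.024],1]]'; python3 s.py
python3 -m pendant '[[[0,0,0],[0,0,0],1],[[0,0,0],[0,-0.004,0],1],[[0,0,0],[0,-0.004,0],1],[[0,0,0],[0,-0.003,0],1],[[0,0,0],[0,0,0],1]]'; python3 s.py
```

```text
time_s: 13.2
tcp_pos: [0.4861, 0.344, 0.0499]
tool_rot: [-0.292, -3.112, 0.014]
contact_force: [-0.0, 0.6, 0.4]
gripper_width: 0.0004
grip_force: 0.0
base -0.049941309441876636 0.08381211943681566 s 0.14039243864999437 th 0.0887344131280928
time_s: 13.62
tcp_pos: [0.4867, 0.3325, 0.0531]
tool_rot: [-0.292, -3.115, 0.012]
contact_force: [0.6, -0.1, 0.9]
gripper_width: 0.0006
grip_force: 0.0
base -0.0472102718068758 0.07264035474249729 s 0.13810927203150467 th 0.11353587359510108
```

```bash
python3 -m pendant '[[[0,0,0],[0,-0.0015,0],1],[[0,0,0],[0,-0.0015,0],1],[[0,0,0],[0,-0.001,0],1],[[0,0,0],[0,0,0],1],[[0,0,0],[0,0,0],1]]'; python3 s.py
python3 -m pendant '[[[0,0,0],[0,-0.001,0],1],[[0,0,0],[0,-0.001,0],1],[[0,0,0],[0,0,0],1],[[0,0,0],[0,0,0],1],[[0,0,0],[0,0,0],1]]'; python3 s.py
```

```text
time_s: 14.03
tcp_pos: [0.4865, 0.3294, 0.0525]
tool_rot: [-0.291, -3.115, 0.012]
contact_force: [1.5, 0.3, 5.1]
gripper_width: 0.0008
grip_force: 1.9
base -0.046803016811137826 0.06948855158270367 s 0.1376136666207176 th 0.10922794474615681
time_s: 14.45
tcp_pos: [0.4864, 0.3288, 0.0525]
tool_rot: [-0.289, -3.115, 0.008]
contact_force: [1.7, 5.4, 4.6]
gripper_width: 0.0005
grip_force: 3.5
base -0.046788980585882274 0.06894113303478336 s 0.1376060739322226 th 0.10956076401509081
```

```bash
python3 -m pendant '[[[0,0,0],[0,0.003,0],1],[[0,0,0],[0.001,0.01,0.003],1],[[0,0,0],[0,0,0.03],1],[[0,0,0],[-0.01,-0.01,0.03],1],[[0,0,-7],[-0.025,-0.02,0.005],1]]'; python3 k.py
python3 -m pendant '[[[0,0,-7],[-0.015,-0.036,0],1],[[0,0,-7],[-0.015,-0.036,0],1],[[0,0,-7],[-0.013,-0.036,0],1],[[0,0,-7],[0,-0.036,0],1],[[0,0,0],[0,0,0],1]]'; python3 s.py
```

```text
time_s: 14.87
tcp_pos: [0.4543, 0.3141, 0.1233]
tool_rot: [-0.479, -3.092, 0.001]
contact_force: [0.3, 0.8, 1.3]
gripper_width: 0.0003
grip_force: 0.0
side 17 base -0.04785708741551614 0.051303031989464426 phi 1.5906261190009896
time_s: 15.38
tcp_pos: [0.4068, 0.1573, 0.1178]
tool_rot: [-1.23, -2.871, 0.021]
contact_force: [-0.3, -1.3, -0.8]
gripper_width: 0.0002
grip_force: 0.0
base -0.093133689437992 -0.11438456264176113 s 0.2013159901992558 th 0.41240745697335734
```

```bash
python3 -m pendant '[[[0,0,0],[0,0,-0.02],1],[[0,0,0],[0,0,-0.02],1],[[0,0,0],[0,0,-0.015],1],[[0,0,0],[0,0,-0.008],1],[[0,0,0],[0,0,0],1]]'; python3 s.py
python3 -m pendant '[[[0,0,0],[0.006,0.007,0],1],[[0,0,0],[0.0055,0.0065,0],1],[[0,0,0],[0.006,0.0015,0],1],[[0,0,0],[0.0055,0.001,0],1],[[0,0,0],[0,0,0],1]]'; python3 s.py; python3 k.py
```

```text
time_s: 15.8
tcp_pos: [0.4071, 0.1657, 0.0549]
tool_rot: [-1.209, -2.878, 0.01]
contact_force: [0.2, 0.5, 0.2]
gripper_width: 0.0002
grip_force: 0.0
base -0.09439297410318359 -0.10611443599064208 s 0.18514151698387246 th 0.09440248922045141
time_s: 16.22
tcp_pos: [0.4339, 0.1834, 0.0575]
tool_rot: [-1.213, -2.882, 0.001]
contact_force: [0.1, -0.5, 0.3]
gripper_width: 0.0001
grip_force: 0.0
base -0.07141978191413961 -0.08375791191098665 s 0.1627149841392424 th 0.12356344942302913
side 8 base -0.05434964816480357 -0.07114216426650082 phi 0.981781217131636
side 15 base -0.0475230314806926 0.05074805621517587 phi 1.6060706058541745
```

```bash
python3 -m pendant '[[[0,0,0],[0.005,0.001,-0.002],1],[[0,0,0],[0.005,0.002,-0.001],1],[[0,0,0],[0.0045,0.002,0],1],[[0,0,0],[0.001,0.003,0],1],[[0,0,0],[0,0,0],1]]'; python3 s.py
python3 -m pendant '[[[0,0,0],[0.001,0.003,0],1],[[0,0,0],[0.001,0.003,0],1],[[0,0,0],[0.001,0.001,0],1],[[0,0,0],[0,0,0],1],[[0,0,0],[0,0,0],1]]'; python3 s.py;  python3 k.py
```

```text
time_s: 16.73
tcp_pos: [0.448, 0.1906, 0.0538]
tool_rot: [-1.213, -2.881, 0.004]
contact_force: [-0.8, -0.2, 0.3]
gripper_width: 0.0004
grip_force: 0.1
base -0.058852787713394965 -0.07398893602274026 s 0.14973275300096464 th 0.10908806077910392
time_s: 17.15
tcp_pos: [0.449, 0.1938, 0.0533]
tool_rot: [-1.214, -2.879, 0.016]
contact_force: [-4.4, -8.4, 7.5]
gripper_width: 0.0002
grip_force: 5.4
base -0.05846704900787163 -0.07065137878777979 s 0.14928329925498135 th 0.10611117886096537
side 8 base -0.04610585103462879 -0.05113689082502105 phi 1.59418626244143
side 15 base -0.0475230314806926 0.05074805621517587 phi 1.6060706058541745
```

Both catches are at their stops (8 N felt). Retreating and checking.

```bash
python3 -m pendant '[[[0,0,0],[-0.003,-0.005,0],1],[[0,0,0],[-0.01,-0.01,0],1],[[0,0,0],[-0.01,-0.01,0.01],1],[[0,0,0],[-0.01,0,0.03],1],[[0,0,0],[-0.02,0,0.03],1]]'
python3 -m pendant '[[[0,0,0],[-0.03,-0.01,0.02],1],[[0,0,0],[-0.01,-0.02,0.03],1],[[0,0,0],[0,-0.02,0.03],1],[[0,0,0],[0,0,0],1],[[0,0,0],[0,0,0],1]]'; python3 k.py
python3 - <<'E'
from h import *
o=np.zeros((440,800,3),np.uint8)
p,_=optics.snapshot("top"); o[:400,:400]=cv2.resize(p[120:280,110:270,::-1],(400,400),interpolation=2)
p,_=optics.snapshot("side"); o[:400,400:]=cv2.resize(p[240:380,235:375,::-1],(400,400),interpolation=2)
cv2.imwrite("pics/z4.png",o)
E
```

```text
time_s: 17.67
tcp_pos: [0.3974, 0.1718, 0.1238]
tool_rot: [-1.214, -2.878, 0.005]
contact_force: [1.5, -0.0, 1.7]
gripper_width: 0.0002
grip_force: 0.0
time_s: 18.08
tcp_pos: [0.3609, 0.1238, 0.1982]
tool_rot: [-1.226, -2.881, 0.005]
contact_force: [-0.4, 0.3, -0.0]
gripper_width: 0.0001
grip_force: 0.0
side 17 base -0.04713085345675569 -0.05320840506681589 phi 1.5371198017606933
side 15 base -0.0475230314806926 0.05074805621517587 phi 1.6060706058541745
top 14 base -0.049689196569300265 0.054275852073642085 phi 1.5025805948242086
top 5 base -0.05143933728855328 -0.054858108203490595 phi 1.4804834786057703
```

View pics/z4.png

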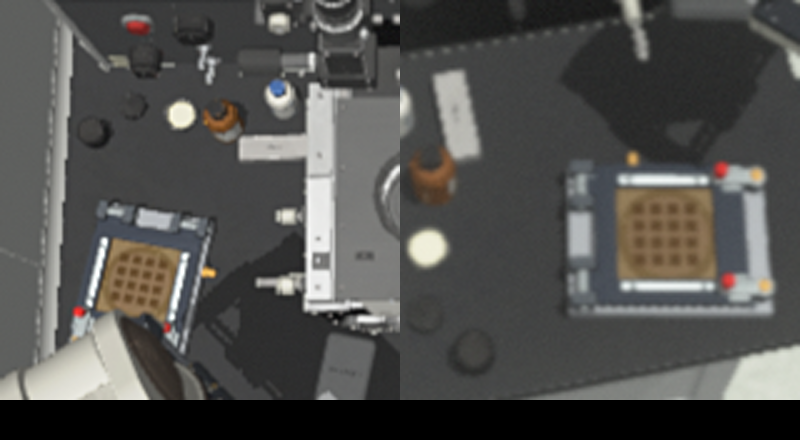

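The side view shows the cover flat and both catches lying over its front border (red knobs at about (722,170) and (728,281)). The robot is clear and the bystanders have not moved.

```bash
python3 -c "
from plant import order; print(order.finish_job())"
```

```text
the job is handed in; nothing more can be done
None
```

The job is handed in, with no verdict returned: the cover lies flat, both catches are pushed round to their stops over its front edge, and the robot stands clear with the bystanders near the frame visibly where they were.

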